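# Tuck the nozzle case's cover flap under its lip

### The arm

A 7-joint arm with a two-finger parallel gripper is mounted at the origin on the work surface. World frame = base frame: x ahead of the robot, y to its left, z up, the work surface at z = 0. Lengths are in m, angles in rad, forces in N, time in s.
With the tool pointing down it reaches from about 0.4 to 0.925 m from the base axis. Payload 5.6 kg.
Tool frame: the origin (TCP) lies on the centre line of the jaws, within the pads' length; the fingertips stand 25 mm ahead of it and the grasp point (between the pads) lies 6 mm ahead of it; z points along the fingers, y is the line along which they close (so a half turn about z gives the same grasp; the last joint's range is limited). The gripper opens to 85 mm and grips with 20 to 120 N. Pads are 22 mm wide; open, the fingers measure 114 mm over their backs; the gripper's body (76 mm by 85 mm) begins 54 mm behind the grasp point. The pads swing forward as they close: fully open they stand 13 mm farther back than shut.
Start: joints at [1.2, 0.468, -0.012, 1.603, 0.006, 1.071, -0.056], TCP at [0.209, -0.615, 0.256] pointing down, gripper open.
Joint ranges: [-2.53, 2.53], [-0.31, 2.02], [-1.57, 1.55], [0.28, 2.44], [-1.29, 4.43], [0.15, 1.84], [-2.92, 2.92]. Speed limits (rad/s): [2.57, 2.57, 3.14, 3.14, 3.14, 3.14, 3.14].

### API

Orientations are given as a unit quaternion [x, y, z, w].
In Python, from rig import state, camera, sign_off gives the robot as it stands. The module is installed in compiled form; this text tells all that it offers.
- The arm moves only by the tool move_arm, never from a script. Its argument "series" is text: rows parted by semicolons, each of 7 numbers parted by spaces: the shift along the tool's x, y, z as a fraction of full scale, then the turn, a rotation vector about the tool's x, y, z as a fraction of full scale, then the closure, from -1 (fully open) to 1 (shut). In form: x y z rx ry rz fingers; .... A call has exactly 8 rows; each row is the pose to reach, as a shift and turn from the pose commanded when the call began, along the tool's axes at that moment, turning the shorter way round; what a row does not reach only later rows make up. Full scale, the value 1, is 250 mm for a shift and 360 degrees for a turn. A row lasts 1/10 s, in which the tool goes at most 50 mm and 8.59 degrees, less where a joint would pass 70% of its speed; a pose out of reach is approached as far as the arm can. A call with a number of a shift or a turn outside -1 to 1 is refused whole. A call with a gripper value outside its range is refused whole. The fingers move at their own pace and stop on an object; "force" is the grip in N (left out, the last holds). Time passes only in rows, so rows that repeat a pose let the fingers close, or fill a call up. It gives the time, the measured TCP pose, the force, the opening and the grip force at its end, in the units of the state.
- state(): the state, without advancing time (a new reading comes with each control period).
- camera(name): name is "scene" or "top" or "wrist"; returns a dict with "pixels" (480x640x3 uint8, red, green, blue), "mtx" (3x3 intrinsics, pixels), "cam_to_world" (4x4, takes a point from camera to world coordinates); the wrist camera has in their place "mount" (4x4, takes a point from camera to tool coordinates, whose origin is the TCP and whose axes are the flange's). Camera axes: x right, y up, looking along -z (the intrinsics and any distortion apply to the point x, -y, -z); pixel columns grow to the right and rows downward; lengths in m; the calibration is good to about 2 mm. A picture is of the moment at which its call begins: read the wrist's pose just before it. There is no depth.
- sign_off(): hands the job in; it is judged then, once.
The state is a dict: "clock": time; "joints": joint angles; "qvel": joint speeds; "joint_torque": joint torques, N m; "eef_pos": TCP position; "eef_rot": TCP orientation; "ft_force": force on the tool from outside, world axes, zero at the start; "torque": the same for the moment, N m; "finger_gap": finger opening in m; "grasp_force": force on a finger pad.
Only numpy, scipy, OpenCV 4.12 (cv2) and the standard library are available. Lean on these libraries where they do the work, as an engineer would, in place of code of your own. Each camera call takes 0.05 s, during which the arm holds its last target. There are 200 camera calls.

### The job

Close the open nozzle case on the printer bench: with your fingertips push its standing cover flap over until it lies flat, then, keeping it down, push it on towards the lip until its edge is tucked fully beneath the lip, so that it stays shut when you let go. Only push and press on its outer face, never pinch it, and leave the glue stick, the bear figure and the scraper where they are.

Things in the scene. Friction and masses are not known exactly. Their poses are not given: they have to be found in the camera images.
- case: dark grey plastic nozzle case fixed to the bench, 150 x 130 mm, deck 50 mm high. Origin: centre of its underside. Its x points from the hinge side (towards the robot) to the lip side, z up; turned at most 40 degrees. Hinge line along y, at x = -50 mm (plus joint pins), 52 mm above the bench. Cheeks at the hinge's ends (y = +-52 to +-60 mm) rise 10 mm above the deck.
- flap (a joint): angle of the cover flap, rad: 0 = flat on the deck, 1.57 = upright, larger = leaning back towards the robot (stop 2.1); starts at 1.45 to 1.9. A light spring (under 0.07 N m) lifts it again if let go flat and untucked; 1 to 2 N at mid-length folds it. Near upright it stays where it is left.
- pins (a joint): how far the hinge pins, and the flap with them, have slid towards the lip (case +x), m: 0 to 0.014 (stop), starts at 0 to 0.003. Sliding takes 4 to 5 N; it stays where it is left. With the flap flat, its edge is 4 mm short of the lip at 0 and 10 mm beneath it at 0.014. A flap slid far forward before it is flat lands on top of the lip.
- flap_edge (a point): middle of the tan flap's free edge, 105 mm from the hinge line. The flap is a stiff plate, 100 mm wide and 4 mm thick (top 54 mm above the bench when flat; 3 mm free beneath the lip).
- rib (a point): middle of the top of the push rib, a ridge 70 mm long (along the hinge direction), 5 mm thick, 6.5 mm tall on the flap's outer face, centred 75 mm from the hinge line. The outer face looks to the robot while the flap stands and up when flat. Fingertips laid on the flap on the hinge side of the rib can push it towards the lip.
- lip (a point): middle of the lip's front lower edge, on the case's far side. The lip is 130 mm wide, 5 mm thick, overhangs the deck by 12 mm; in the case's frame it spans x = +59 to +77 mm, underside 57 mm, top 62 mm above the bench.
- flap_inside: the inner face of the flap (76 x 80 mm; looks to the lip while the flap stands, and down into the case when it lies flat). Its origin is on the hinge line. Fingers must stay off it.
- glue_stick: bystander: upright white glue stick with a grey cap, 31 mm across, 90 mm high, origin under its base; beside the case
- bear: bystander: small white and black printed bear figure, about 50 mm wide, 79 mm high, origin under its base; beside the case, on the other side from the glue stick
- scraper: bystander: print scraper (spatula), 200 mm long, lying on the bench beyond the lip, origin under its middle
Things that resemble listed ones, but are neither listed nor needed, are in the scene too. Of the things like the case, leave any that is red; of the rest the smaller one is meant.

How it is judged:
By the outcome, as a careful person would: the job done as asked, in the order asked, and still so for the second after the job is handed in, with the robot touching nothing.
It also fails if it takes over 35 s, if anything falls off the work surface, if the arm or the gripper's body presses on something with over 40 N, if the wrist force passes 120 N, or if a joint passes its speed limit or range.

## Working session

There is one attempt and no reset: what is moved stays moved. The work goes in short steps, Python scripts to look and compute and a tool call to move; the robot and the scene stay as the last step left them, time stands still between calls to the robot, and variables do not carry over. Pictures are saved under pics/ and viewed, at most 10 in all, crops included, and the job is handed in when it is done.

Besides the shell and the picture viewer there is one more tool, called after "Request:" in YAML: its name, and indented under it one key for each argument. move_arm: Moves the arm, as the interface text tells. Shift numbers are shares of 250 mm and turn numbers shares of 360 degrees, none past 1 either way. Its arguments: {"type":"object","properties":{"series":{"type":"string"},"force":{"type":"number"}},"required":["series"]}

```bash
mkdir -p pics; python3 - <<'E'
from rig import state,camera
import cv2,numpy as np,pickle
s=state();print({k:np.round(v,3).tolist() for k,v in s.items()})
d={}
for n in("scene","top"):
    c=camera(n);d[n]=c;cv2.imwrite(f"pics/{n}0.png",c["pixels"][:,:,::-1]);print(n,c["mtx"].round(1).tolist(),c["cam_to_world"].round(4).tolist(),[k for k in c])
pickle.dump(d,open("c0.pkl","wb"))
E
```

```text
{'clock': 0.0, 'joints': [1.2, 0.468, -0.012, 1.604, 0.006, 1.071, -0.056], 'qvel': [-0.001, -0.001, -0.001, 0.001, -0.0, 0.001, 0.001], 'joint_torque': [-0.0, -53.238, 0.022, -25.13, 0.011, 0.008, -0.0], 'eef_pos': [0.209, -0.615, 0.255], 'eef_rot': [0.987, 0.163, -0.0, -0.001], 'ft_force': [-0.683, -0.61, -0.497], 'torque': [-0.038, 0.016, 0.023], 'grasp_force': 0.0, 'finger_gap': 0.085}
scene [[572.2, 0.0, 309.7], [0.0, 572.2, 235.4], [0.0, 0.0, 1.0]] [[0.3202, -0.7151, 0.6214, 1.2812], [0.9474, 0.2429, -0.2086, -0.1989], [-0.0018, 0.6555, 0.7552, 0.9632], [0.0, 0.0, 0.0, 1.0]] ['pixels', 'mtx', 'cam_to_world']
top [[523.5, 0.0, 319.9], [0.0, 523.5, 239.6], [0.0, 0.0, 1.0]] [[-0.1533, 0.9676, -0.2006, 0.3701], [-0.9882, -0.151, 0.0269, 0.0539], [-0.0043, 0.2024, 0.9793, 0.9362], [0.0, 0.0, 0.0, 1.0]] ['pixels', 'mtx', 'cam_to_world']
```

View pics/top0.png

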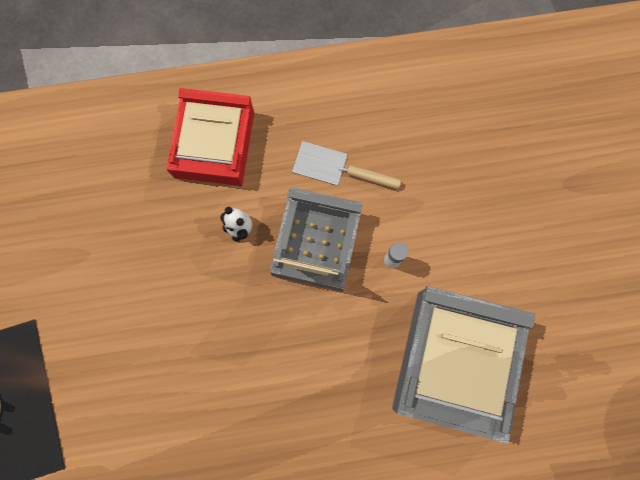

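View pics/scene0.png

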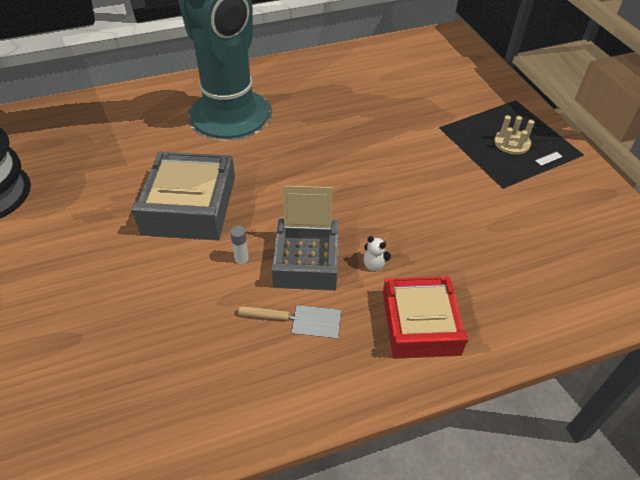

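Top view: candidates are the red case (212,137), a small grey case with its flap standing (318,240) and a large grey case with its flap shut (468,365). I choose the small grey one. Bear is at (237,224), glue stick at (397,255), scraper at (345,167). The scene view shows the same flap standing at (308,207). Next, a close crop to check.

```bash
python3 - <<'E'
import cv2,pickle,numpy as np
d=pickle.load(open("c0.pkl","rb"))
a=cv2.resize(d["top"]["pixels"][180:300,260:420,::-1],None,fx=5,fy=5,interpolation=cv2.INTER_CUBIC);cv2.imwrite("pics/topc.png",a)
a=cv2.resize(d["scene"]["pixels"][175:295,230:390,::-1],None,fx=5,fy=5,interpolation=cv2.INTER_CUBIC);cv2.imwrite("pics/scenec.png",a)
E
```

```text
(no output)
```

View pics/topc.png

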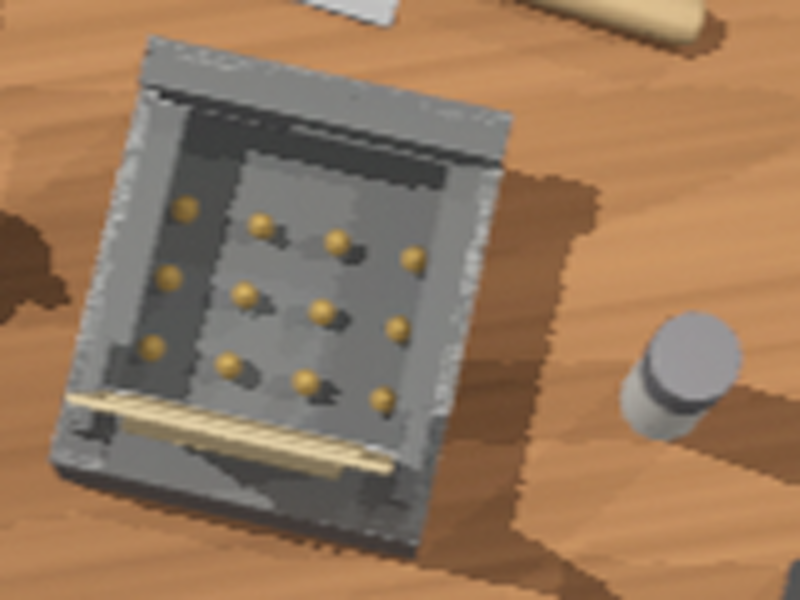

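View pics/scenec.png

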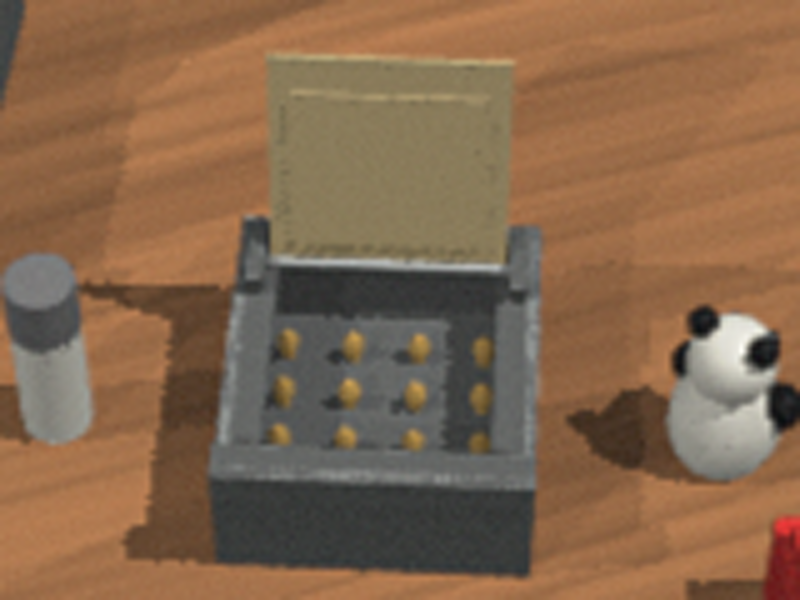

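The crops confirm the choice: dark grey, open, tan flap standing with the rib on the robot side. In the top crop the lip corners are (150,38) and (512,115), and the flap edge runs (68,398)–(392,465). In the scene crop the flap edge runs (268,55)–(513,62). Now I'll fit the pose.

```bash
cat > fit.py <<'E'
import numpy as np,pickle
from scipy.optimize import least_squares
def proj(c,P):
    T=np.linalg.inv(c["cam_to_world"]);p=np.atleast_2d(P)@T[:3,:3].T+T[:3,3]
    q=np.c_[p[:,0],-p[:,1],-p[:,2]]@c["mtx"].T
    return q[:,:2]/q[:,2:]
def ray(c,uv,z):
    d=np.linalg.inv(c["mtx"])@[*uv,1];d=c["cam_to_world"][:3,:3]@[d[0],-d[1],-d[2]];o=c["cam_to_world"][:3,3]
    return o+d*(z-o[2])/d[2]
E
python3 - <<'E'
from fit import *
d=pickle.load(open("c0.pkl","rb"))
top=[(77,65,62,150,38),(77,-65,62,512,115),(59,65,62,145,90),(59,-65,62,502,160),(-75,65,50,55,462)]
sc=[(77,-65,62,212,475),(77,65,62,532,488),(75,-65,0,220,560),(75,65,0,530,573)]
ft=[(50,68,398),(-50,392,465)];fs=[(-50,268,55),(50,513,62)]
px=lambda n,uv:(np.array(uv)+.5)/5-.5+((260,180) if n=="top" else (230,175))
def W(x,P):
    c,s=np.cos(x[2]),np.sin(x[2]);P=np.array(P,float)/1000
    return np.c_[x[0]+c*P[:,0]-s*P[:,1],x[1]+s*P[:,0]+c*P[:,1],P[:,2]]
def res(x):
    r=[]
    for n,S,F in(("top",top,ft),("scene",sc,fs)):
        P=[s[:3] for s in S]+[(-48.5+105*np.cos(x[3]),f[0],52+105*np.sin(x[3])) for f in F]
        uv=[px(n,s[3:]) for s in S]+[px(n,f[1:]) for f in F]
        r.append(proj(d[n],W(x,P))-uv)
    return np.concatenate(r).ravel()
s=least_squares(res,[.5,0,0,1.6]);print(s.x,res(s.x).round(1).reshape(-1,2).tolist())
print("glue",ray(d["top"],px("top",(692,360)),.09),"bear",ray(d["top"],(237,224),.05),"lip",W(s.x,[(59,0,57)]),"hinge",W(s.x,[(-50,0,52)]))
E
```

```text
[ 0.5538536   0.03623922 -0.37269802  1.73392889] [[-0.5, 0.2], [0.2, 0.4], [-1.9, -0.5], [0.1, 1.2], [-1.4, 0.9], [0.1, 0.0], [0.0, 0.8], [-1.2, 0.8], [0.5, 0.6], [-1.1, 1.3], [-0.1, 1.1], [-1.0, 0.7], [-0.5, 0.9]]
glue [ 0.50383477 -0.09293247  0.09      ] bear [0.60134384 0.16791589 0.05      ] lip [[0.60880315 0.01475557 0.057     ]] hinge [[0.50728619 0.0544457  0.052     ]]
```

Case is at (0.554, 0.036), yaw −21.4°, flap at about 1.73 rad, with the glue stick and bear clear of the sides. Next I'll write a helper that turns case-frame fingertip targets into row numbers.

```bash
cat > plan.py <<'E'
import numpy as np
from scipy.spatial.transform import Rotation as R
from rig import state
C=np.array([.5539,.0362,0]);YAW=-.373;RC=R.from_euler("z",YAW)
GOAL=RC*R.from_euler("x",np.pi)
def now():
    s=state();p=s["eef_pos"];q=R.from_quat(s["eef_rot"]);t=p+q.apply([0,0,.025])
    print("t",round(s["clock"],2),"tip case mm",(RC.inv().apply(t-C)*1000).round(1),"F case",RC.inv().apply(s["ft_force"]).round(1))
    return np.array(p),q
def rows(case=(),world=(),turn=True):
    p,q=now();g=GOAL if turn else q
    rv=(q.inv()*g).as_rotvec()/(2*np.pi)
    W=[np.array(w) for w in world]+[C+RC.apply(np.array(c)/1000)-g.apply([0,0,.025]) for c in case]
    for w in W: print((q.inv().apply(w-p)/.25).round(3),rv.round(4))
E
python3 - <<'E'
from plan import *
rows(world=[(.37,-.48,.256),(.45,-.4,.256)])
E
```

```text
t 0.1 tip case mm [ -83.9 -732.   230.4] F case [-0.   0.2 -0.6]
[ 0.783 -0.304 -0.002] [-2.000e-04  1.000e-04  1.115e-01]
[ 1.189 -0.504 -0.002] [-2.000e-04  1.000e-04  1.115e-01]
```

Request:
move_arm:
  series: "0.19 -0.07 0 0 0 0.02 1; 0.38 -0.15 0 0 0 0.04 1; 0.57 -0.22 0 0 0 0.06 1; 0.76 -0.3 0 0 0 0.08 1; 0.85 -0.42 0 0 0 0.1 1; 0.92 -0.56 0 0 0 0.1115 1; 0.98 -0.72 0 0 0 0.1115 1; 0.98 -0.8 0 0 0 0.1115 1"
  force: 20

```text
clock: 0.9
eef_pos: [0.378, -0.3427, 0.2558]
eef_rot: [0.983, -0.183, -0.0, -0.001]
ft_force: [0.2, 0.1, 0.5]
finger_gap: 0.0
grasp_force: 0.0
```

```bash
python3 - <<'E'
from plan import *
print(state()["eef_pos"],state()["joints"])
rows(world=[(.5,-.2,.256),(.49,-.08,.256)],case=[(-110,0,220),(-110,0,100)])
E
```

```text
[ 0.37799449 -0.34265628  0.25575456] [ 0.66413738  0.23390636  0.00862045  1.94134064 -0.00413566  0.9681107
 -1.26315503]
t 0.9 tip case mm [ -25.8 -416.9  230.8] F case [0.2 0.2 0.5]
[ 0.251 -0.708  0.   ] [-0.0003  0.0002  0.0009]
[ 4.100e-02 -1.141e+00  1.000e-03] [-0.0003  0.0002  0.0009]
[-0.327 -1.669  0.047] [-0.0003  0.0002  0.0009]
[-0.327 -1.669  0.527] [-0.0003  0.0002  0.0009]
```

Request:
move_arm:
  series: "0.07 -0.15 0 0 0 0 1; 0.12 -0.3 0 0 0 0 1; 0.14 -0.45 0 0 0 0 1; 0.12 -0.6 0 0 0 0 1; 0.06 -0.75 0 0 0 0 1; 0 -0.88 0 0 0 0 1; -0.07 -0.98 0 0 0 0.001 1; -0.1 -1 0 0 0 0.001 1"

```text
clock: 1.7
eef_pos: [0.444, -0.1018, 0.256]
eef_rot: [0.983, -0.186, -0.001, -0.0]
ft_force: [-0.8, -0.8, -0.5]
finger_gap: 0.0003
grasp_force: 0.0
```

```bash
python3 - <<'E'
from plan import *
rows(case=[(-110,0,220),(-110,0,105)])
E
```

```text
t 1.7 tip case mm [ -52.1 -168.5  231. ] F case [-0.4 -1.  -0.5]
[-0.232 -0.674  0.045] [-0.0001  0.0002 -0.0001]
[-0.232 -0.674  0.505] [-0.0001  0.0002 -0.0001]
```

Request:
move_arm:
  series: "-0.08 -0.15 0 0 0 0 1; -0.16 -0.3 0 0 0 0 1; -0.22 -0.45 0 0 0 0 1; -0.232 -0.6 0 0 0 0 1; -0.232 -0.674 0.1 0 0 0 1; -0.232 -0.674 0.25 0 0 0 1; -0.232 -0.674 0.4 0 0 0 1; -0.232 -0.674 0.505 0 0 0 1"

```text
clock: 2.5
eef_pos: [0.4522, 0.0718, 0.1278]
eef_rot: [0.982, -0.189, -0.001, 0.001]
ft_force: [-0.1, 0.5, 0.0]
finger_gap: -0.0001
grasp_force: 0.0
```

```bash
python3 - <<'E'
from plan import *
import cv2
rows(case=[(-80,0,105),(-60,0,105)])
c=camera=__import__("rig").camera
for i,n in enumerate(("scene","top")):
    im=c(n)["pixels"][:,:,::-1]
    im=im[140:320,200:420] if n=="scene" else im[140:320,220:440]
    a=cv2.resize(im,(400,328)) if i==0 else np.hstack([a,cv2.resize(im,(400,328))])
cv2.imwrite("pics/pre.png",a)
E
```

```text
t 2.5 tip case mm [-107.7   -4.   102.8] F case [-0.3  0.4  0. ]
[ 0.11  -0.016 -0.009] [ 0.0003  0.0003 -0.0011]
[ 0.19  -0.017 -0.009] [ 0.0003  0.0003 -0.0011]
```

View pics/pre.png

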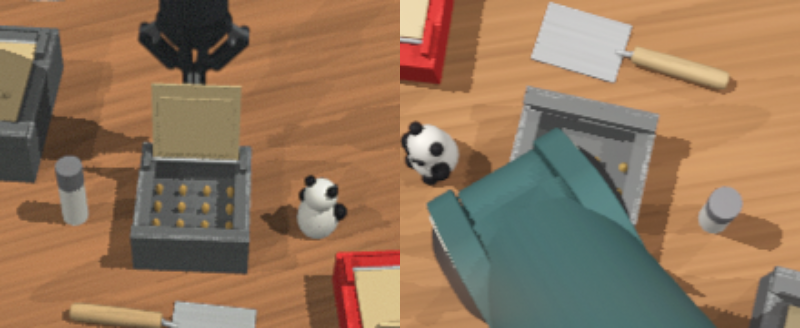

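The picture shows the shut fingers behind the still-standing flap, centred on it, with the bystanders undisturbed. Pushing forward now.

Request:
move_arm:
  series: "0.05 -0.008 0 0 0 0 1; 0.09 -0.016 0 0 0 -0.001 1; 0.12 -0.016 0 0 0 -0.001 1; 0.15 -0.016 0 0 0 -0.001 1; 0.18 -0.016 0 0 0 -0.001 1; 0.21 -0.016 0 0 0 -0.001 1; 0.235 -0.016 0 0 0 -0.001 1; 0.24 -0.016 0 0 0 -0.001 1"

```text
clock: 3.4
eef_pos: [0.511, 0.0539, 0.13]
eef_rot: [0.983, -0.186, 0.0, -0.0]
ft_force: [-1.0, -0.1, 0.2]
finger_gap: 0.0001
grasp_force: 0.1
```

```bash
python3 - <<'E'
from plan import *
rows(case=[(-47.7,0,103.7),(-34.7,0,98.9),(-23.4,0,90.9),(-14.6,0,80.2),(-8.8,0,67.6),(-6.5,0,56)])
c=__import__("rig").camera;import cv2
im=c("scene")["pixels"][140:320,200:420,::-1]
cv2.imwrite("pics/push.png",cv2.resize(im,(660,540)))
E
```

```text
t 3.4 tip case mm [-46.4   0.8 105. ] F case [-0.9 -0.4  0.2]
[-0.005  0.003  0.005] [-0.     -0.     -0.0001]
[0.047 0.003 0.024] [-0.     -0.     -0.0001]
[0.092 0.003 0.056] [-0.     -0.     -0.0001]
[0.127 0.003 0.099] [-0.     -0.     -0.0001]
[0.15  0.003 0.15 ] [-0.     -0.     -0.0001]
[0.159 0.003 0.196] [-0.     -0.     -0.0001]
```

View pics/push.png

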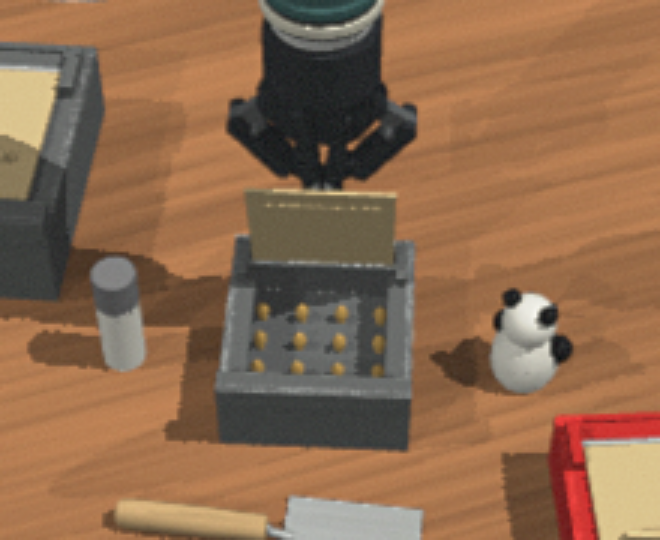

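The flap is leaning forward (its edge at crop row 192) and the fingers are still on its outer face. Next I follow the fold arc.

Request:
move_arm:
  series: "0.022 0.003 0.012 0 0 0 1; 0.047 0.003 0.024 0 0 0 1; 0.07 0.003 0.039 0 0 0 1; 0.092 0.003 0.056 0 0 0 1; 0.111 0.003 0.077 0 0 0 1; 0.127 0.003 0.099 0 0 0 1; 0.14 0.003 0.124 0 0 0 1; 0.145 0.003 0.14 0 0 0 1"

```text
clock: 4.25
eef_pos: [0.544, 0.0402, 0.0943]
eef_rot: [0.983, -0.185, -0.0, 0.0]
ft_force: [-0.4, -1.0, 0.8]
finger_gap: 0.0002
grasp_force: 0.6
```

```bash
python3 - <<'E'
from plan import *
rows(case=[(-8,0,62),(-6.5,0,56),(-6.5,0,53)])
E
```

```text
t 4.25 tip case mm [-10.7   0.1  69.3] F case [ 0.  -1.1  0.8]
[0.011 0.    0.029] [ 0.  0. -0.]
[0.017 0.    0.053] [ 0.  0. -0.]
[0.017 0.    0.065] [ 0.  0. -0.]
```

Request:
move_arm:
  series: "0.006 0 0.015 0 0 0 1; 0.011 0 0.029 0 0 0 1; 0.014 0 0.04 0 0 0 1; 0.016 0 0.05 0 0 0 1; 0.016 0 0.056 0 0 0 1; 0.016 0 0.06 0 0 0 1; 0.016 0 0.063 0 0 0 1; 0.016 0 0.063 0 0 0 1"

```text
clock: 5.05
eef_pos: [0.5476, 0.0389, 0.0793]
eef_rot: [0.983, -0.185, 0.0, 0.0]
ft_force: [-0.9, 0.3, 0.9]
finger_gap: 0.0
grasp_force: 0.4
```

```bash
python3 - <<'E'
from plan import *
rows(case=[(-6.5,0,52)])
E
```

```text
t 5.05 tip case mm [-6.9  0.2 54.3] F case [-0.9 -0.1  0.9]
[0.001 0.001 0.009] [-0. -0.  0.]
```

Request:
move_arm:
  series: "0 0 0.003 0 0 0 1; 0 0 0.006 0 0 0 1; 0 0 0.009 0 0 0 1; 0 0 0.012 0 0 0 1; 0 0 0.014 0 0 0 1; 0 0 0.014 0 0 0 1; 0 0 0.014 0 0 0 1; 0 0 0.014 0 0 0 1"

```text
clock: 5.85
eef_pos: [0.5487, 0.0387, 0.0779]
eef_rot: [0.983, -0.185, 0.001, 0.0]
ft_force: [-4.9, -0.9, 16.4]
finger_gap: -0.0001
grasp_force: 8.5
```

```bash
python3 - <<'E'
from plan import *
rows(case=[(-6.5,0,51)])
c=__import__("rig").camera;import cv2
im=c("scene")["pixels"][160:310,220:400,::-1]
cv2.imwrite("pics/flat.png",cv2.resize(im,(720,600),interpolation=cv2.INTER_CUBIC))
E
```

```text
t 5.85 tip case mm [-5.7  0.4 52.9] F case [-4.3 -2.7 16.4]
[-0.003  0.002  0.008] [-0.     -0.0004 -0.    ]
```

View pics/flat.png

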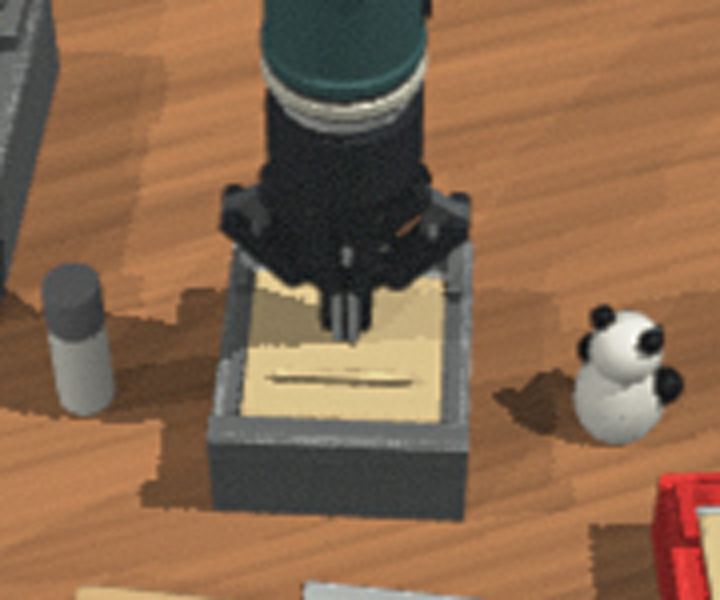

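The flap lies flat under the fingertips; its edge (crop row 415) is just short of the lip and the rib is ahead of the fingers at (340,378). I'll ease the pressure slightly and slide forward.

Request:
move_arm:
  series: "0.01 0 -0.002 0 0 0 1; 0.02 0 -0.002 0 0 0 1; 0.03 0 -0.002 0 0 0 1; 0.04 0 -0.002 0 0 0 1; 0.05 0 -0.002 0 0 0 1; 0.06 0 -0.002 0 0 0 1; 0.07 0 -0.002 0 0 0 1; 0.08 0 -0.002 0 0 0 1"

```text
clock: 6.7
eef_pos: [0.5641, 0.0331, 0.0777]
eef_rot: [0.983, -0.185, -0.002, 0.0]
ft_force: [-10.0, 2.6, 17.1]
finger_gap: 0.0002
grasp_force: 8.5
```

```bash
python3 - <<'E'
from plan import *
rows(case=[(26,0,53)])
E
```

```text
t 6.7 tip case mm [10.5  0.8 52.7] F case [-10.2  -1.2  17.1]
[ 0.062  0.004 -0.002] [0.0002 0.0007 0.0002]
```

Request:
move_arm:
  series: "0.008 0 0 0 0 0 1; 0.016 0 0 0 0 0 1; 0.024 0 0 0 0 0 1; 0.032 0 0 0 0 0 1; 0.04 0 0 0 0 0 1; 0.048 0 0 0 0 0 1; 0.056 0 0 0 0 0 1; 0.056 0 0 0 0 0 1"

```text
clock: 7.5
eef_pos: [0.5783, 0.028, 0.0773]
eef_rot: [0.983, -0.185, -0.001, -0.0]
ft_force: [-6.4, 2.3, 12.3]
finger_gap: -0.0002
grasp_force: 6.1
```

```bash
python3 - <<'E'
from plan import *
rows(case=[(26,0,53)])
E
```

```text
t 7.5 tip case mm [25.6  1.2 52.3] F case [-6.8 -0.2 12.3]
[ 0.001  0.005 -0.003] [-0.      0.0003  0.0002]
```

Request:
move_arm:
  series: "0.003 0 0 0 0 0 1; 0.006 0 0 0 0 0 1; 0.009 0 0 0 0 0 1; 0.012 0 0 0 0 0 1; 0.015 0 0 0 0 0 1; 0.018 0 0 0 0 0 1; 0.018 0 0 0 0 0 1; 0.018 0 0 0 0 0 1"

```text
clock: 8.3
eef_pos: [0.5796, 0.0275, 0.0768]
eef_rot: [0.983, -0.184, -0.004, -0.0]
ft_force: [-12.8, 4.9, 15.9]
finger_gap: -0.0003
grasp_force: 9.7
```

```bash
python3 - <<'E'
from plan import *
rows(case=[(30,0,53)])
c=__import__("rig").camera;import cv2
im=c("scene")["pixels"][160:310,220:400,::-1]
cv2.imwrite("pics/tuck.png",cv2.resize(im,(720,600),interpolation=cv2.INTER_CUBIC))
E
```

```text
t 8.3 tip case mm [26.9  1.3 51.8] F case [-13.7  -0.1  15.9]
[ 0.011  0.005 -0.005] [0.0002 0.0013 0.0003]
```

View pics/tuck.png

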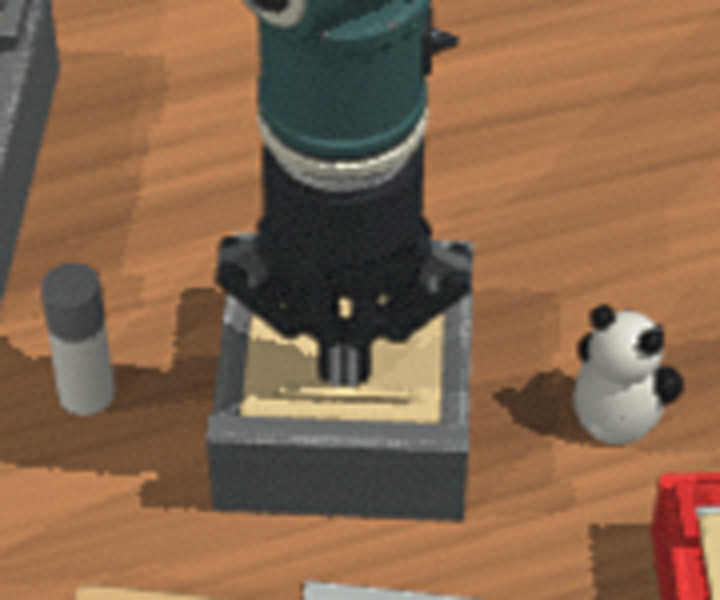

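The rib has moved about 12 mm lipwards (crop row 378→397), the flap edge is hidden under the lip, and the force is rising as it would at the stop. One more firm push to make sure.

Request:
move_arm:
  series: "0.004 0 -0.003 0 0 0 1; 0.008 0 -0.004 0 0 0 1; 0.012 0 -0.004 0 0 0 1; 0.016 0 -0.004 0 0 0 1; 0.02 0 -0.004 0 0 0 1; 0.024 0 -0.004 0 0 0 1; 0.024 0 -0.004 0 0 0 1; 0.024 0 -0.004 0 0 0 1"

```text
clock: 9.15
eef_pos: [0.5802, 0.0274, 0.0762]
eef_rot: [0.983, -0.184, -0.01, 0.0]
ft_force: [-23.5, 8.9, 18.2]
finger_gap: -0.0
grasp_force: 15.6
```

```bash
python3 - <<'E'
from plan import *
rows(case=[(20,0,56),(20,0,130)])
E
```

```text
t 9.15 tip case mm [27.2  1.2 51.3] F case [-25.1  -0.2  18.2]
[-0.031  0.005 -0.018] [0.0007 0.003  0.0006]
[-0.037  0.007 -0.314] [0.0007 0.003  0.0006]
```

Stop reached: 25 N with no further motion. I'll ease the forward load and then lift, so that nothing drags the flap back.

Request:
move_arm:
  series: "-0.015 0 -0.004 0 0 0 1; -0.03 0 -0.01 0 0 0 1; -0.036 0 -0.02 0 0 0 1; -0.04 0 -0.035 0 0 0 1; -0.045 0 -0.06 0 0 0 1; -0.06 0 -0.15 0 0 0 1; -0.08 0 -0.3 0 0 0 1; -0.1 0 -0.4 0 0 0 1"

```text
clock: 9.95
eef_pos: [0.5674, 0.0312, 0.1801]
eef_rot: [0.983, -0.186, 0.002, -0.0]
ft_force: [-0.3, -0.7, 0.3]
finger_gap: -0.0002
grasp_force: 0.0
```

Request:
move_arm:
  series: "-0.1 0 -0.05 0 0 0 1; -0.2 0 -0.1 0 0 0 1; -0.3 0 -0.15 0 0 0 1; -0.35 0.1 -0.2 0 0 0 1; -0.35 0.25 -0.2 0 0 0 1; -0.35 0.4 -0.2 0 0 0 1; -0.35 0.55 -0.2 0 0 0 1; -0.35 0.6 -0.2 0 0 0 1"

```text
clock: 10.75
eef_pos: [0.429, -0.0803, 0.2283]
eef_rot: [0.982, -0.188, 0.001, 0.001]
ft_force: [0.8, 0.1, 0.2]
finger_gap: 0.0001
grasp_force: 0.0
```

```bash
python3 - <<'E'
from plan import *
now()
c=__import__("rig").camera;import cv2
a=cv2.resize(c("scene")["pixels"][175:295,230:390,::-1],(400,300),interpolation=cv2.INTER_CUBIC)
b=cv2.resize(c("top")["pixels"][180:300,260:420,::-1],(400,300),interpolation=cv2.INTER_CUBIC)
cv2.imwrite("pics/end.png",np.hstack([a,b]))
E
```

```text
t 10.75 tip case mm [ -73.8 -154.   203.3] F case [0.7 0.4 0.2]
```

View pics/end.png

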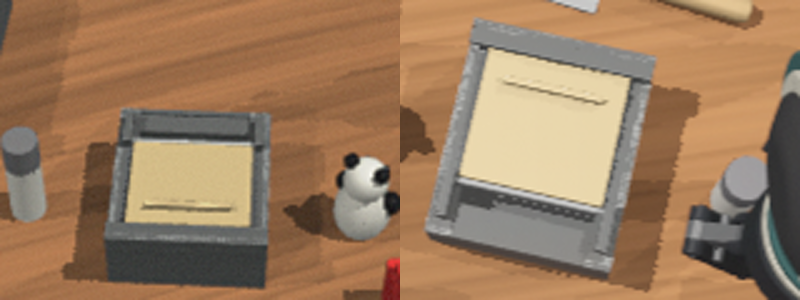

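The flap stays shut with its edge under the lip in both views (rib at (187,206) in the scene half, (555,90) in the top half). The bear and glue stick have not moved, and the robot is clear above. Handing in.

```bash
python3 -c "
from rig import sign_off
print(sign_off())"
```

```text
the job is handed in; nothing more can be done
None
```

The nozzle case is shut and handed in at about 11 s: the flap was pushed flat, then slid to its stop with its edge under the lip, and it stayed shut after release; the glue stick, bear and scraper were not touched.

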